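# Pack the 8 mm bore gauging kit into its caddy

## Robot

A 7-joint arm with a two-finger parallel gripper is mounted at the origin on a cart in front of the work surface, level with it; the furniture and walls round the work are solid. World frame = base frame: x ahead of the robot, y to its left, z up, the work surface at z = 0. Lengths are in m, angles in rad, forces in N, time in s.
With the tool pointing down it reaches from about 0.4 to 0.85 m from the base axis. Payload 4.5 kg.
Tool frame: the origin (TCP) lies on the centre line of the jaws, within the pads' length; the fingertips stand 17 mm ahead of it and the grasp point (between the pads) lies 2 mm behind it (r.tip_reach is the distance from the TCP to the fingertips, in m); z points along the fingers, y is the line along which they close (so a half turn about z gives the same grasp; the last joint's range is limited). The gripper opens to 88 mm and grips with 3 to 60 N. Pads are 18 mm wide; open, the fingers measure 123 mm over their backs; the gripper's body (75 mm by 187 mm) begins 45 mm behind the grasp point.
Start: joints at [-1.14, 0.689, -0.195, 1.565, 0.157, 0.902, -0.215], TCP at [0.242, 0.576, 0.256] pointing down, gripper open.
Joint ranges: [-3.01, 3.01], [-0.46, 2.08], [-1.47, 1.51], [0.13, 2.56], [-1, 4.14], [0.04, 2.09], [-2.66, 2.66]. Speed limits (rad/s): [2.57, 2.57, 3.14, 3.14, 3.14, 3.14, 3.14].

## Interface

Orientations are given as a unit quaternion [x, y, z, w].
In Python, from plant import r gives the robot as it stands.
- The arm moves only by the tool step_arm, never from a script. Its argument "steps" is a list of rows, each a list of 7 numbers: the shift along the tool's x, y, z in cm, then the turn, a rotation vector about the tool's x, y, z in degrees, then the gripper's target within -1 to 1 (shut at 1, half-way at 0, fully open at -1). A call has 1 to 8 rows; each row shifts and turns the commanded pose from where the row before left it, along the tool's axes as they then stand; what a row does not reach is not made up. A row lasts 1/8 s, in which the tool goes at most 62.5 mm and 10.7 degrees, less where a joint would pass 70% of its speed; a pose out of reach is approached as far as the arm can. A call with a gripper value outside its range is refused whole. The fingers move at their own pace and stop on an object; "force" is the grip in N (left out, the last holds). Time passes only in rows, so rows that do not move let the fingers close. It gives the time, the measured TCP pose, the force, the opening and the grip force at its end, in the units of the state.
- r.get_state(): the state, without advancing time (a new reading comes with each control period).
- r.snapshot(name): name is "scene" or "top" or "wrist"; returns a dict with "pixels" (384x512x3 uint8, red, green, blue), "fx", "fy", "cx", "cy" (pixels), "dist_coeffs" ([k1, k2, p1, p2, k3] as OpenCV has them; the pictures are not rectified), "cam_to_world" (4x4, takes a point from camera to world coordinates). Camera axes: x right, y down, z forward; pixel columns grow to the right and rows downward; lengths in m; the calibration is good to about 2 mm. A picture is of the moment at which its call begins. There is no depth.
- r.finish_job(): hands the job in; it is judged then, once.
The state is a dict: "clock": time; "q": joint angles; "qd": joint speeds; "joint_torque": joint torques, N m; "tool_pos": TCP position; "eef_rot": TCP orientation; "contact_force": force on the tool from outside, world axes, zero at the start; "moment": the same for the moment, N m; "opening": opening from 0.0 (shut) to 1.0 (fully open); "finger_force": force on a finger pad.
Only numpy, scipy, OpenCV 4.12 (cv2) and the standard library are available. Lean on these libraries where they do the work, as an engineer would, in place of code of your own. Each camera call takes 0.05 s, during which the arm holds its last target. There are 200 camera calls.

## Task

Pack the bore-gauging kit into the grey caddy, each gauge in the black insert made for it: the dark large setting ring in the large round pocket and the bright small one in the small round pocket, both lying flat, the gauge block standing upright in its slot, and the dark plug gauge with the red end lying along the sloped insert, at rest against its ledge. The all-bright plug gauge and the tall turned steel bush are not part of this kit: leave them where they lie.

Things in the scene. Friction and masses are not known exactly. Their poses are not given: they have to be found in the camera images.
- ring_large: large setting ring, dark grey-black, outside diameter 42 mm, 14 mm high, lying flat; origin at the centre of its underside, z up. Solid for grasping: take it across the outside. About 80 g.
- ring_small: small setting ring, bright steel, outside diameter 30 mm, 12 mm high, lying flat; origin at the centre of its underside, z up. Wider than it is high, unlike the bush. Take it across the outside.
- gauge_block: bright steel gauge block standing on its narrow face: 9 mm thick (its x), 35 mm long (its y), 20 mm high (its z); origin at the centre of its underside. Grip it across the 9 mm. About 65 g.
- plug_red_mid (a point): middle of the kit's plug gauge, on its axis: a round rod 86 mm long and 11 mm thick (the last 13 mm at its -y end 8 mm thick), dark grey with a red end, lying on the desk with this point 5.5 mm above it; y runs along the rod. It rolls on a slope. Grip it across the middle.
- insert_large_seat (a point): black insert with the large round pocket (yellow floor): diameter 48 mm, 6 mm deep, its upper 3 mm bevelled out to 54 mm. Fixed; caddy rim 23 mm above the desk. This point: centre of the pocket floor, 13 mm above the desk; the insert is 110 mm long (x, to the caddy's far side) by 62 mm wide (y), its top 19 mm above the desk; z up.
- insert_small_seat (a point): black insert with the small round pocket (yellow floor): diameter 36 mm, 6 mm deep, its upper 3 mm bevelled out to 42 mm. Fixed. This point: centre of the pocket floor, 13 mm above the desk; the insert is 110 mm long (x, to the caddy's far side) by 62 mm wide (y), its top 19 mm above the desk; z up.
- insert_slot_seat (a point): black insert with the straight slot (yellow floor): 15 mm wide (x) by 41 mm long (y), 6 mm deep, its upper 3 mm bevelled out by 3 mm all round. The block's length goes along this y. Fixed. This point: centre of the pocket floor, 13 mm above the desk; the insert is 110 mm long (x, to the caddy's far side) by 62 mm wide (y), its top 19 mm above the desk; z up.
- insert_slope_seat (a point): sloped insert, yellow bed, 110 (x) by 62 mm (y), fixed. Point: middle of the plug lying along x on the bed against the ledge, 18 mm above the desk. It falls 15 degrees to -y; ledge face 5.5 mm off at -y, top 20 mm above the desk; high wall 52 mm off at +y, top 28 mm; end cheeks 104 mm apart. Fingers clear the ledge if it is let go 20 mm up the bed (+y, 5.4 mm higher): it rolls down to the ledge.
- plug_bright: look-alike: a bright steel plug gauge without red, 14 mm thick, 98 mm long (its y), lying on the desk; not part of the kit. Origin at the centre of its underside.
- steel_bush: look-alike: turned bright steel bush, diameter 20 mm, 26 mm high, standing; not part of the kit. Origin at the centre of its underside.

How it is judged:
At the end, for the whole second after the job is handed in: Rings flat and block upright (0.15 rad) in their own pockets, within 8 mm of centre and 3 mm of the floor; red-ended plug along the ledge (0.12 rad), within 4 mm of its resting line, 12 mm lengthwise; all at rest (20 mm/s); look-alikes within 20 mm of their starts (horizontal distance between ring_large and insert_large_seat below 0.008 m and z of ring_large in the frame of insert_large_seat between -0.003 and 0.003 m and angle between each of ring_large, ring_small, gauge_block's own z axis and vertical below 0.15 rad and horizontal distance between ring_small and insert_small_seat below 0.008 m and z of ring_small in the frame of insert_small_seat between -0.003 and 0.003 m and horizontal distance between gauge_block and insert_slot_seat below 0.008 m and z of gauge_block in the frame of insert_slot_seat between -0.003 and 0.003 m and x of plug_red_mid in the frame of insert_slope_seat between -0.012 and 0.012 m and y of plug_red_mid in the frame of insert_slope_seat between -0.004 and 0.004 m and z of plug_red_mid in the frame of insert_slope_seat between -0.004 and 0.004 m and angle between the y axis of plug_red_mid and the x axis of insert_slope_seat, either way round below 0.12 rad and linear speed of each of ring_large, ring_small, gauge_block, plug_red below 0.02 m/s and distance of each of plug_bright, steel_bush from where it was at the start of the episode below 0.02 m); the robot touches nothing.
It fails at once if a look-alike was moved or lifted (more than 20 mm) (distance of any of plug_bright, steel_bush from where it was at the start of the episode above 0.02 m).
It also fails if it takes over 96 s, if anything falls off the work surface, if the arm or the gripper's body presses on something with over 40 N, if the wrist force passes 120 N, or if a joint passes its speed limit or range.

## Working session

There is one attempt and no reset: what is moved stays moved. The work goes in short steps, Python scripts to look and compute and a tool call to move; the robot and the scene stay as the last step left them, time stands still between calls to the robot, and variables do not carry over. Pictures are saved under pics/ and viewed, at most 14 in all, crops included, and the job is handed in when it is done.

Besides the shell and the picture viewer there is one more tool, called after ">>>" in YAML: its name, and indented under it one key for each argument. step_arm: Moves the arm, as the interface text tells. Its arguments: {"type":"object","properties":{"steps":{"type":"array","items":{"type":"array","items":{"type":"number"}}},"force":{"type":"number"}},"required":["steps"]}

```bash
mkdir -p pics; ls; cat > h.py <<'E'
import numpy as np, cv2
from plant import r
from scipy.spatial.transform import Rotation as R
def snap(n,f=None):
    s=r.snapshot(n)
    if f: cv2.imwrite('pics/'+f,cv2.cvtColor(np.asarray(s['pixels']),cv2.COLOR_RGB2BGR))
    return s
def ray(s,uv):
    K=np.array([[s['fx'],0,s['cx']],[0,s['fy'],s['cy']],[0,0,1.]])
    p=cv2.undistortPoints(np.array(uv,float).reshape(-1,1,2),K,np.array(s['dist_coeffs'],float)).reshape(-1,2)
    T=np.array(s['cam_to_world']); d=np.c_[p,np.ones(len(p))]@T[:3,:3].T
    return T[:3,3],d
def onz(s,uv,z):
    o,d=ray(s,uv); return o+d*((z-o[2])/d[:,2])[:,None]
def st():
    s=r.get_state(); print(s['clock'],np.round(s['tool_pos'],4),np.round(s['eef_rot'],4),np.round(s['contact_force'],1),s['opening'],s['finger_force']); return s
E
python3 - <<'E'
from h import *
s=st(); print(R.from_quat(s['eef_rot']).as_matrix().round(3))
a=snap('top','top0.png');b=snap('scene','scene0.png');print(np.array(a['cam_to_world']).round(3),np.array(b['cam_to_world']).round(3),a['fx'],b['fx'],a['dist_coeffs'])
E
```

```text
pics
0.0 [0.2413 0.5759 0.2549] [ 1.971e-01  9.804e-01 -9.000e-04 -1.000e-04] [ 0.6 -0.  -1.3] 1.0049127977492887 0.0
[[-0.922  0.386 -0.001]
 [ 0.386  0.922 -0.002]
 [-0.    -0.002 -1.   ]]
[[ 0.026 -0.992  0.12   0.412]
 [-1.    -0.027 -0.006  0.034]
 [ 0.009 -0.119 -0.993  1.1  ]
 [ 0.     0.     0.     1.   ]] [[-0.78  -0.453  0.43  -0.149]
 [-0.625  0.575 -0.528  0.842]
 [-0.008 -0.681 -0.732  1.141]
 [ 0.     0.     0.     1.   ]] 458.44103673140893 493.4500827561932 [-0.02796713  0.          0.          0.          0.        ]
```

View pics/top0.png

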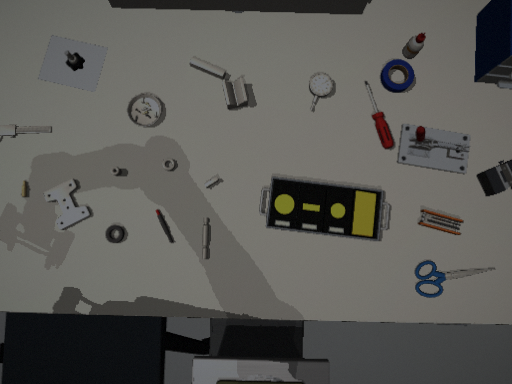

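View pics/scene0.png

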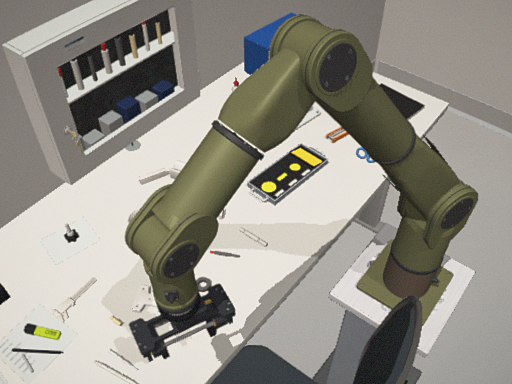

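The top view shows the kit unobstructed. Large ring is at (116,233), bush (116,171), small ring (170,164), block (212,181), red plug (165,226) and bright plug (206,238). The pockets are at (284,204), (311,208) and (338,211), with the slope at (364,213). The scene view shows the gripper near the left side of the desk.

```bash
python3 - <<'E'
from h import *
s=snap('top'); im=np.array(s['pixels']); b=cv2.cvtColor(im,cv2.COLOR_RGB2BGR)
c1=cv2.resize(b[145:265,95:230],None,fx=4,fy=4,interpolation=cv2.INTER_CUBIC)
c2=cv2.resize(b[165:250,255:395],None,fx=4,fy=4,interpolation=cv2.INTER_CUBIC)
W=max(c1.shape[1],c2.shape[1]); 
cv2.imwrite('pics/crop1.png',c1);
cv2.imwrite('pics/crop2.png',c2)
hsv=cv2.cvtColor(b,cv2.COLOR_BGR2HSV)
m=((hsv[...,0]>20)&(hsv[...,0]<35)&(hsv[...,1]>120)&(hsv[...,2]>80)).astype(np.uint8)
n,l,stt,c=cv2.connectedComponentsWithStats(m)
for i in range(1,n):
    if stt[i,4]>20:
        pts=np.argwhere(l==i)[:,::-1].astype(np.float32); rc=cv2.minAreaRect(pts)
        P=onz(s,[c[i]],0.013)[0]; bx=onz(s,cv2.boxPoints(rc),0.013)[:,:2]
        print(c[i].round(1),stt[i,4],P.round(4),bx.round(4).tolist())
rm=((hsv[...,0]<8)|(hsv[...,0]>172))&(hsv[...,1]>120)
p=np.argwhere(rm[180:260,140:200])+[180,140]; print('red',p.mean(0)[::-1],len(p), onz(s,[p.mean(0)[::-1]],.0055))
E
```

```text
[363.8 213.2] 866 [ 0.4962 -0.2365  0.013 ] [[0.4469, -0.2078], [0.5502, -0.2175], [0.5469, -0.2659], [0.4436, -0.2557]]
[284.  203.5] 306 [ 0.5143 -0.0459  0.013 ] [[0.5365, -0.024], [0.5377, -0.067], [0.4923, -0.0677], [0.4911, -0.0249]]
[311.  206.7] 99 [ 0.5084 -0.1102  0.013 ] [[0.5035, -0.0897], [0.5171, -0.0912], [0.5132, -0.1306], [0.4996, -0.129]]
[337.5 210.1] 170 [ 0.5019 -0.1738  0.013 ] [[0.5185, -0.158], [0.5194, -0.1892], [0.4859, -0.1893], [0.4851, -0.1583]]
red [157.64285714 211.85714286] 14 [[0.48686954 0.25516416 0.0055    ]]
```

View pics/crop1.png

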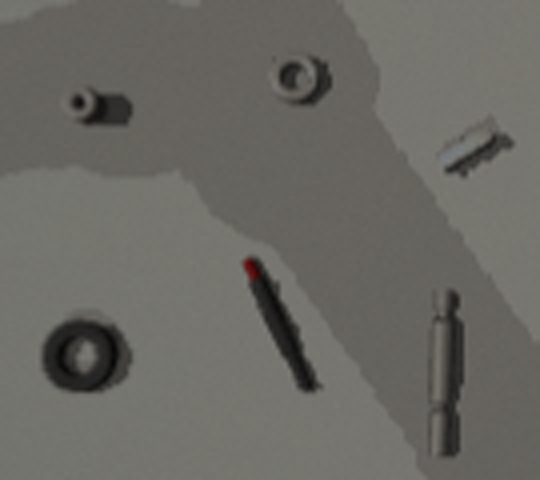

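View pics/crop2.png

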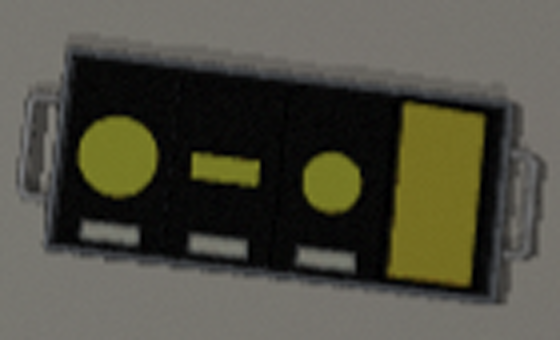

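Crop 1 shows the objects. In full pixels the large ring is about (115.5,233.8), the small ring (169.8,164.5), the block (213,181.2) and the red plug's middle (165.3,226). Crop 2 shows the caddy turned about -5.5°, with the pockets running large, slot, small, slope along -y.

```bash
cat >> h.py <<'E'
def plan(x,y,z,yaw=None,g=-1,vmax=5.5,wmax=10):
    """rows from the measured pose to TCP (x,y,z), pointing down, tool y at world angle yaw (deg, mod 180)"""
    s=r.get_state(); p=np.array(s['tool_pos']); M=R.from_quat(s['eef_rot'])
    yc=np.degrees(np.arctan2(*M.as_matrix()[[1,0],1]))
    d=0 if yaw is None else (yaw-yc+90)%180-90
    t=np.array([x,y,z])
    n=max(1,int(np.ceil(max(np.linalg.norm(t-p)*100/vmax,abs(d)/wmax))))
    a=0.;acc=p.copy();out=[]
    for i in range(n):
        A=np.radians(yc+a); Y=np.array([np.cos(A),np.sin(A),0]); Z=np.array([0,0,-1.]); B=np.c_[np.cross(Y,Z),Y,Z]
        k=n-i
        sh=np.round(B.T@(t-acc)/k*100,1 if k>1 else 2); w=round((d-a)/k,1)
        acc=acc+B@sh/100; a+=w
        out.append([*sh.tolist(),0,0,-w,g])
    print(len(out),'yaw',round(yc,1),'d',round(d,1),'tilt',M.as_matrix()[:,2].round(3),'\n',[[float(v)+0. for v in o] for o in out])
E
python3 - <<'E'
from h import *
s=snap('top')
def f(n,u,v,z): print(n,onz(s,[[95+u/4,145+v/4]],z)[0].round(4))
f('RL',82,356,.010);f('RS',299,78,.010);f('block',473,145,.020);f('b1',442,162,.02);f('b2',500,124,.02);f('plugmid',281,324,.0055);f('red',250,260,.0055);f('tail',312,388,.0055);f('bush',82,105,.026);f('bright',446,372,.007)
plan(0.452,0.378,.13,-5.5)
E
```

```text
RL [0.4314 0.3515 0.01  ]
RS [0.6015 0.2309 0.01  ]
block [0.5623 0.1238 0.02  ]
b1 [0.5516 0.1418 0.02  ]
b2 [0.5753 0.1082 0.02  ]
plugmid [0.4537 0.2354 0.0055]
red [0.4913 0.2557 0.0055]
tail [0.4163 0.2152 0.0055]
bush [0.5791 0.3559 0.026 ]
bright [0.4279 0.136  0.007 ]
8 yaw 67.3 d -72.8 tilt [-0.    -0.001 -1.   ] 
 [[-3.4, -1.3, 1.6, 0.0, 0.0, 9.1, -1.0], [-3.5, -0.7, 1.6, 0.0, 0.0, 9.1, -1.0], [-3.6, -0.1, 1.6, 0.0, 0.0, 9.1, -1.0], [-3.6, 0.4, 1.5, 0.0, 0.0, 9.1, -1.0], [-3.5, 1.0, 1.6, 0.0, 0.0, 9.1, -1.0], [-3.3, 1.5, 1.5, 0.0, 0.0, 9.1, -1.0], [-3.0, 2.0, 1.6, 0.0, 0.0, 9.1, -1.0], [-2.6, 2.51, 1.52, 0.0, 0.0, 9.1, -1.0]]
```

>>> step_arm:
  steps:
    - [-3.4,-1.3,1.6,0,0,9.1,-1]
    - [-3.5,-0.7,1.6,0,0,9.1,-1]
    - [-3.6,-0.1,1.6,0,0,9.1,-1]
    - [-3.6,0.4,1.5,0,0,9.1,-1]
    - [-3.5,1.0,1.6,0,0,9.1,-1]
    - [-3.3,1.5,1.5,0,0,9.1,-1]
    - [-3.0,2.0,1.6,0,0,9.1,-1]
    - [-5.0,0.5,1.5,0,0,9.1,-1]

```text
clock: 1.2
tool_pos: [0.4353, 0.3539, 0.1301]
eef_rot: [0.742, 0.671, 0.002, -0.0]
contact_force: [-0.1, -1.1, -0.8]
opening: 0.996
finger_force: 0.0
```

```bash
python3 - <<'E'
from h import *
st(); s=snap('wrist','w1.png'); print(np.array(s['cam_to_world']).round(3),s['fx'])
plan(0.431,0.3515,.06,-5.5)
E
```

```text
1.2 [0.4353 0.3539 0.1301] [ 0.7418  0.6707  0.0018 -0.    ] [-0.1 -1.1 -0.8] 0.9963709109647613 0.0
[[ 0.995 -0.096 -0.023  0.441]
 [-0.099 -0.959 -0.265  0.422]
 [ 0.003  0.266 -0.964  0.258]
 [ 0.     0.     0.     1.   ]] 322.92498156606837
2 yaw -6.6 d 1.1 tilt [-0.002 -0.01  -1.   ] 
 [[0.4, -0.3, 3.4, 0.0, 0.0, -0.5, -1.0], [0.46, -0.22, 3.44, 0.0, 0.0, -0.6, -1.0]]
```

View pics/w1.png

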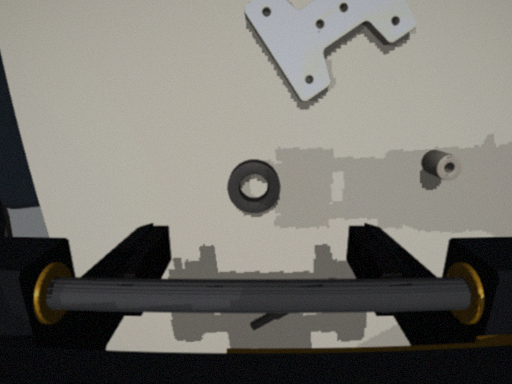

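The wrist view shows the large ring centred at about (254,186), the bush at (441,165), and the fingers below them. I'll measure the ring's contour from here.

```bash
cat >> h.py <<'E'
def blob(s,uv,lo,hi,box=60,z=0.007):
    """component of gray level in [lo,hi] nearest to uv: hull-rect centre, box corners on plane z"""
    g=cv2.cvtColor(np.asarray(s['pixels']),cv2.COLOR_RGB2GRAY); m=((g>=lo)&(g<=hi)).astype(np.uint8)
    w=np.zeros_like(m); u,v=map(int,uv); w[max(0,v-box):v+box,max(0,u-box):u+box]=1
    n,l,t,c=cv2.connectedComponentsWithStats(m*w)
    best=min([i for i in range(1,n) if t[i,4]>40],key=lambda i:np.linalg.norm(c[i]-uv))
    pts=np.argwhere(l==best)[:,::-1].astype(np.float32); rc=cv2.minAreaRect(pts)
    P=onz(s,[rc[0]],z)[0]; B=onz(s,cv2.boxPoints(rc),z)[:,:2]; E=np.linalg.norm(np.diff(B,axis=0),axis=1)*1000
    e=B[1]-B[0] if E[0]>E[1] else B[2]-B[1]
    print('px',np.round(rc[0],1),'size px',np.round(rc[1],1),'area',t[best,4],'world',P.round(4),'mm',E[:2].round(1),'long ang',np.degrees(np.arctan2(e[1],e[0])).round(1)); return P
E
python3 - <<'E'
from h import *
st(); s=snap('wrist'); blob(s,(254,186),0,85,z=.010)
t=snap('top'); blob(t,(115.5,233.8),0,60,20,z=.010)
E
```

```text
1.25 [0.4352 0.3423 0.1284] [ 0.7465  0.6653 -0.0041  0.0032] [ 0.7 -7.3 -0.7] 0.9985475834367843 0.0
px [252.5 171. ] size px [53. 54.] area 1843 world [0.4317 0.3556 0.01  ] mm [43.3 40.5] long ang 81.9
px [110.  232.5] size px [30. 39.] area 575 world [0.4345 0.3648 0.01  ] mm [92.2 71.6] long ang 3.8
```

>>> step_arm:
  steps:
    - [0,0,0,0,0,0,-1]
    - [0,0,0,0,0,0,-1]
    - [0,0,0,0,0,0,-1]
  force: 25

```text
clock: 1.72
tool_pos: [0.4332, 0.3544, 0.131]
eef_rot: [0.74, 0.673, 0.001, -0.0]
contact_force: [0.2, 0.1, 0.2]
opening: 0.999
finger_force: 0.0
```

```bash
python3 - <<'E'
from h import *
st(); s=snap('wrist'); P=blob(s,(253,178),0,85,z=.010)
st()
plan(P[0],P[1],.028,-5.5)
E
```

```text
1.725 [0.4332 0.3544 0.131 ] [ 7.398e-01  6.729e-01  5.000e-04 -3.000e-04] [0.2 0.1 0.2] 0.9988251685429824 0.0
px [256.5 186.5] size px [53. 51.] area 1764 world [0.4316 0.3554 0.01  ] mm [39.9 44. ] long ang -94.2
1.775 [0.4333 0.354  0.1309] [ 7.399e-01  6.727e-01  4.000e-04 -2.000e-04] [ 0.1 -0.1  0.6] 0.9976809022254486 0.0
2 yaw -5.4 d -0.1 tilt [ 0.     0.001 -1.   ] 
 [[0.1, -0.1, 5.1, 0.0, 0.0, 0.0, -1.0], [0.02, -0.08, 5.19, 0.0, 0.0, 0.1, -1.0]]
```

>>> step_arm:
  steps:
    - [0.1,-0.1,5.0,0,0,0,-1]
    - [0,-0.1,5.0,0,0,0,-0.4]
    - [0,0,0.7,0,0,0,-0.3]
    - [0,0,0,0,0,0,-0.3]
    - [0,0,0,0,0,0,0.5]
    - [0,0,0,0,0,0,0.5]
    - [0,0,0,0,0,0,0.5]
    - [0,0,0,0,0,0,0.5]
  force: 25

```text
clock: 2.78
tool_pos: [0.4325, 0.355, 0.0253]
eef_rot: [0.74, 0.672, 0.001, -0.0]
contact_force: [-0.1, -0.5, 6.5]
opening: 0.45
finger_force: 25.0
```

>>> step_arm:
  steps:
    - [0,0,-2,0,0,0,0.5]
    - [0,0,-4,0,0,0,0.5]
    - [0,0,0,0,0,0,0.5]
    - [0,0,0,0,0,0,0.5]
  force: 25

```text
clock: 3.28
tool_pos: [0.4315, 0.3543, 0.0842]
eef_rot: [0.74, 0.672, 0.0, -0.0]
contact_force: [0.5, -0.6, -0.7]
opening: 0.45
finger_force: 25.0
```

```bash
python3 - <<'E'
from h import *
st(); s=snap('wrist','w2.png')
plan(.5143,-.0459,.09,-5.5,0.5)
E
```

```text
3.275 [0.4315 0.3543 0.0842] [ 7.404e-01  6.722e-01  2.000e-04 -1.000e-04] [ 0.5 -0.6 -0.7] 0.44980244228291194 24.997020128939766
8 yaw -5.5 d 0.0 tilt [-0.001 -0.    -1.   ] 
 [[-4.9, 1.5, -0.1, 0.0, 0.0, 0.0, 0.5], [-4.9, 1.5, -0.1, 0.0, 0.0, 0.0, 0.5], [-4.9, 1.5, -0.1, 0.0, 0.0, 0.0, 0.5], [-4.9, 1.5, -0.1, 0.0, 0.0, 0.0, 0.5], [-4.9, 1.5, -0.1, 0.0, 0.0, 0.0, 0.5], [-4.8, 1.5, 0.0, 0.0, 0.0, 0.0, 0.5], [-4.9, 1.6, -0.1, 0.0, 0.0, 0.0, 0.5], [-4.81, 1.52, -0.04, 0.0, 0.0, 0.0, 0.5]]
```

View pics/w2.png

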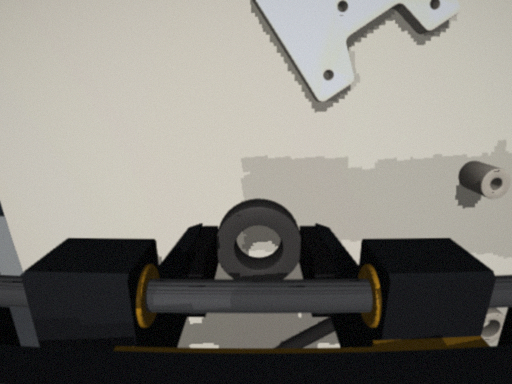

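The large ring is held flat between the pads, its top face centred at about (258,240). I'll measure its offset from the TCP.

```bash
python3 - <<'E'
from h import *
s=snap('wrist'); q=r.get_state(); 
X=R.from_quat(q['eef_rot']).as_matrix()
for px in [(258,240),(258,201),(258,279),(218,240),(299,240)]:
    P=onz(s,[px],.073)[0]; print(px,P.round(4),'tool off',(X.T@(P-q['tool_pos'])).round(4))
hole=onz(s,[(259,244)],.073)[0];print((X.T@(hole-q['tool_pos'])).round(4))
E
```

```text
(258, 240) [0.4311 0.3592 0.073 ] tool off [ 0.0053 -0.0004  0.0102]
(258, 201) [0.433  0.3783 0.073 ] tool off [ 0.0245 -0.0004  0.0102]
(258, 279) [0.4292 0.3386 0.073 ] tool off [-0.0154 -0.0004  0.0102]
(218, 240) [0.4125 0.361  0.073 ] tool off [ 0.0052 -0.0191  0.0102]
(299, 240) [0.4502 0.3574 0.073 ] tool off [0.0053 0.0188 0.0102]
[0.0033 0.0001 0.0102]
```

>>> step_arm:
  steps:
    - [-4.9,1.5,-0.5,0,0,0,0.5]
    - [-4.9,1.5,0,0,0,0,0.5]
    - [-4.9,1.5,0,0,0,0,0.5]
    - [-4.9,1.5,0,0,0,0,0.5]
    - [-4.9,1.5,0,0,0,0,0.5]
    - [-4.9,1.5,0,0,0,0,0.5]
    - [-4.8,1.6,0,0,0,0,0.5]
    - [0,0,0,0,0,0,0.5]

```text
clock: 4.38
tool_pos: [0.5043, -0.0022, 0.088]
eef_rot: [0.743, 0.669, -0.001, 0.001]
contact_force: [0.1, 2.0, -0.6]
opening: 0.449
finger_force: 25.0
```

>>> step_arm:
  steps:
    - [-5,0.6,-2,0,0,0,0.5]
    - [-5,0.6,-2,0,0,0,0.5]
    - [-2,0,0,0,0,0,0.5]
    - [0,0,0,0,0,0,0.5]
    - [0,0,0,0,0,0,0.5]
    - [0,0,0,0,0,0,0.5]

```text
clock: 5.12
tool_pos: [0.5046, -0.1147, 0.1283]
eef_rot: [0.739, 0.673, 0.0, -0.001]
contact_force: [-0.7, 0.3, -1.8]
opening: 0.449
finger_force: 25.0
```

```bash
cat >> h.py <<'E'
def yellow(s,z=.013,amin=60):
    b=cv2.cvtColor(np.asarray(s['pixels']),cv2.COLOR_RGB2HSV)
    m=((b[...,0]>20)&(b[...,0]<35)&(b[...,1]>120)&(b[...,2]>80)).astype(np.uint8)
    n,l,t,c=cv2.connectedComponentsWithStats(m)
    for i in range(1,n):
        if t[i,4]<amin: continue
        pts=np.argwhere(l==i)[:,::-1].astype(np.float32); rc=cv2.minAreaRect(pts)
        B=onz(s,cv2.boxPoints(rc),z); e=np.linalg.norm(np.diff(B,axis=0),axis=1)*1000
        print('yellow',t[i,:4],'c',onz(s,[rc[0]],z)[0].round(4),'mm',e[:2].round(1),'ang',np.degrees(np.arctan2(*(B[1]-B[0])[[1,0]])).round(1))
E
python3 - <<'E'
from h import *
st(); s=snap('wrist','w3.png'); yellow(s); st()
E
```

```text
5.125 [ 0.5046 -0.1147  0.1283] [ 7.393e-01  6.733e-01  2.000e-04 -8.000e-04] [-0.7  0.3 -1.8] 0.4489697118912005 24.997148848342476
yellow [229  63  67  69] c [ 0.5132 -0.045   0.013 ] mm [47.1 48.4] ang -5.2
yellow [251 156  22  45] c [ 0.5075 -0.1056  0.013 ] mm [16.  35.1] ang -5.2
yellow [241 238  38  20] c [ 0.5005 -0.1643  0.013 ] mm [30.3 17.3] ang -5.3
yellow [202 312 119  31] c [ 0.4946 -0.2437  0.013 ] mm [ 33. 105.] ang 81.0
5.175 [ 0.5046 -0.115   0.1284] [ 7.395e-01  6.732e-01  1.000e-04 -6.000e-04] [ 1.  -0.1 -0.9] 0.4515388728771357 24.99709881405579
```

View pics/w3.png

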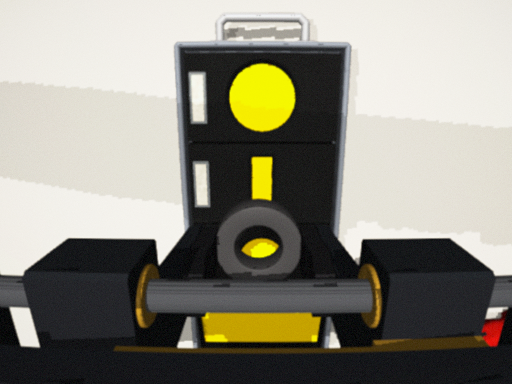

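The large pocket is at (262,97) in the wrist view, giving (0.513,-0.045), which agrees with the top view. The ring stays level in the grip. Next is moving above the pocket.

```bash
python3 - <<'E'
from h import *
plan(.5135,-.048,.06,-5.5,0.5)
E
```

```text
2 yaw -5.4 d -0.1 tilt [-0.001  0.001 -1.   ] 
 [[3.4, 0.1, 3.4, 0.0, 0.0, 0.1, 0.5], [3.36, 0.15, 3.44, 0.0, 0.0, 0.0, 0.5]]
```

>>> step_arm:
  steps:
    - [3.4,0.1,3.4,0,0,0,0.5]
    - [3.4,0.1,3.4,0,0,0,0.5]
    - [0,0,0,0,0,0,0.5]
    - [0,0,0,0,0,0,0.5]
    - [0,0,0,0,0,0,0.5]

```text
clock: 5.8
tool_pos: [0.5134, -0.0507, 0.0615]
eef_rot: [0.741, 0.672, 0.0, 0.001]
contact_force: [-0.4, 0.5, -0.1]
opening: 0.452
finger_force: 25.0
```

>>> step_arm:
  steps:
    - [0.2,0,1.2,0,0,0,0.5]
    - [0,0,1.0,0,0,0,0.5]
    - [0,0,0,0,0,0,0.5]
    - [0,0,0,0,0,0,0.5]

```text
clock: 6.3
tool_pos: [0.513, -0.0476, 0.0383]
eef_rot: [0.74, 0.672, -0.0, -0.0]
contact_force: [-0.4, 0.0, -0.8]
opening: 0.453
finger_force: 25.0
```

>>> step_arm:
  steps:
    - [0,0,0,0,0,0,-0.14]
    - [0,0,0,0,0,0,-0.14]
    - [0,0,0,0,0,0,-0.14]
    - [0,0,-3,0,0,0,-0.14]
    - [0,0,-5,0,0,0,-0.14]
    - [-5,0,-2,0,0,0,-0.5]
    - [0,0,0,0,0,0,-0.5]
    - [0,0,0,0,0,0,-0.5]

```text
clock: 7.3
tool_pos: [0.5083, -0.0971, 0.1387]
eef_rot: [0.741, 0.672, 0.0, -0.0]
contact_force: [-0.0, 0.4, 0.2]
opening: 0.749
finger_force: 0.0
```

```bash
python3 - <<'E'
from h import *
st(); s=snap('wrist','w4.png'); yellow(s); t=snap('top'); 
g=cv2.cvtColor(np.asarray(t['pixels']),cv2.COLOR_RGB2BGR)
a=cv2.resize(g[165:250,255:395],None,fx=4,fy=4,interpolation=cv2.INTER_CUBIC); w=cv2.imread('pics/w4.png')
c=np.zeros((384,512+280,3),np.uint8); c[:,:512]=w; c[:170,512:]=cv2.resize(a,(280,170)); cv2.imwrite('pics/c4.png',c)
blob(s,(259,85),50,95,z=.027)
plan(.602,.231,.13,None)
E
```

```text
7.3 [ 0.5083 -0.0971  0.1387] [ 7.406e-01  6.720e-01  2.000e-04 -2.000e-04] [-0.   0.4  0.2] 0.7486844331403766 0.0
yellow [227  89  64  49] c [ 0.5138 -0.039   0.013 ] mm [36.  47.7] ang 82.1
yellow [243 109  31  31] c [ 0.5125 -0.0475  0.013 ] mm [23. 23.] ang -5.5
yellow [249 176  20  49] c [ 0.507 -0.109  0.013] mm [15.3 41.6] ang -5.5
yellow [238 252  42  29] c [ 0.5012 -0.1696  0.013 ] mm [35.5 27.6] ang -5.5
yellow [432 285   7  29] c [ 0.662  -0.2219  0.013 ] mm [ 5.8 31.3] ang -7.2
yellow [201 312 117  38] c [ 0.4952 -0.2385  0.013 ] mm [107.6  42.8] ang -4.9
px [258.5  77.5] size px [  5. 119.] area 572 world [ 0.5161 -0.014   0.027 ] mm [84.4  3.4] long ang -5.5
7 yaw -5.4 d 0 tilt [-0.001  0.001 -1.   ] 
 [[4.8, 0.9, 0.1, 0.0, 0.0, 0.0, -1.0], [4.8, 0.9, 0.1, 0.0, 0.0, 0.0, -1.0], [4.8, 0.9, 0.1, 0.0, 0.0, 0.0, -1.0], [4.8, 0.9, 0.1, 0.0, 0.0, 0.0, -1.0], [4.7, 0.9, 0.1, 0.0, 0.0, 0.0, -1.0], [4.8, 0.9, 0.2, 0.0, 0.0, 0.0, -1.0], [4.73, 0.84, 0.12, 0.0, 0.0, 0.0, -1.0]]
```

View pics/c4.png

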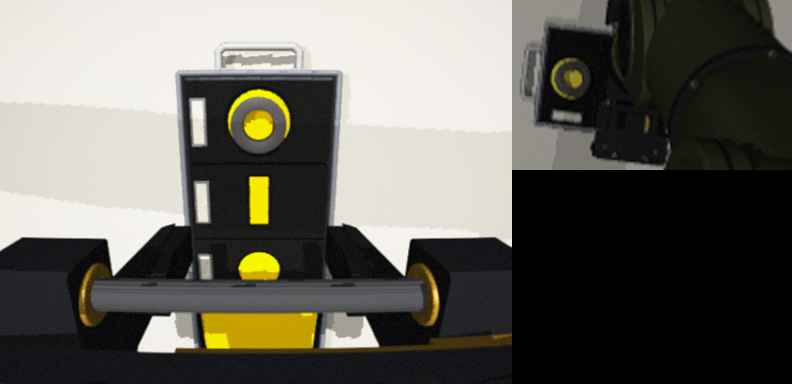

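The large ring sits flat in its pocket, with its hole centred at (258,124). The slot is at (259,200) and the small pocket at (259,265). Small ring next.

>>> step_arm:
  steps:
    - [4.8,0.9,0.1,0,0,0,-0.5]
    - [4.8,0.9,0.1,0,0,0,-0.5]
    - [4.8,0.9,0.1,0,0,0,-0.5]
    - [4.8,0.9,0.1,0,0,0,-0.5]
    - [4.7,0.9,0.1,0,0,0,-0.5]
    - [4.8,0.9,0.1,0,0,0,-0.5]
    - [4.0,0.9,0.1,0,0,0,-0.5]
    - [0,0,0,0,0,0,-0.5]

```text
clock: 8.4
tool_pos: [0.6015, 0.229, 0.1306]
eef_rot: [0.738, 0.675, 0.001, -0.002]
contact_force: [-0.9, -0.8, -0.1]
opening: 0.751
finger_force: 0.0
```

>>> step_arm:
  steps:
    - [0,0,0,0,0,0,-0.5]
    - [0,0,0,0,0,0,-0.5]
    - [0,0,0,0,0,0,-0.5]

```text
clock: 8.78
tool_pos: [0.6026, 0.2208, 0.1317]
eef_rot: [0.741, 0.672, -0.0, 0.0]
contact_force: [-0.4, 0.2, 0.1]
opening: 0.749
finger_force: 0.0
```

```bash
python3 - <<'E'
from h import *
st(); s=snap('wrist','w5.png')
g=cv2.cvtColor(np.asarray(s['pixels']),cv2.COLOR_RGB2GRAY); print(g[150:240:10,200:320:10])
E
```

```text
8.775 [0.6026 0.2208 0.1317] [ 7.409e-01  6.716e-01 -4.000e-04  1.000e-04] [-0.4  0.2  0.1] 0.7488517310822848 0.0
[[180 177 181 179 181 143 100 154 155 156 155 155]
 [176 182 181 182 151 156 111 163 161 155 156 151]
 [179 180 183 182 172 148 180 147 154 157 157 157]
 [178 176 181 180 163 177 169 144 154 154 151 154]
 [181 181 181 182 179 161 103 182 156 155 153 153]
 [178 176 182 180 181 181 177 181 156 158 153 154]
 [181 178 182 179 180 181 184 181 154 153 155 159]
 [177 177 180 182 177 178 176 180 155 151 157 159]
 [183 182 181 176 177 180 179 178 180 184 179 178]]
```

View pics/w5.png

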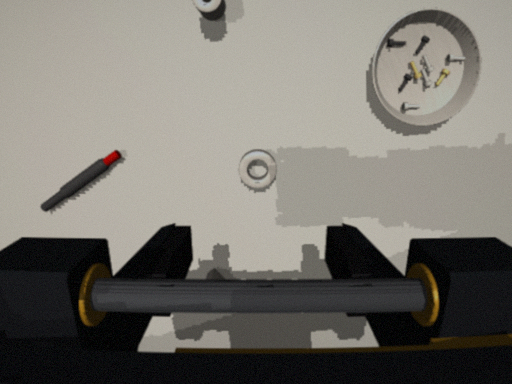

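The small ring is centred at (258,170) with its hole at (258,171). The red plug is also in view, from its red end at (120,153) to its tail at (42,208).

```bash
python3 - <<'E'
from h import *
s=snap('wrist')
print('hole',onz(s,[(258,171)],.012)[0].round(4),'edges',onz(s,[(238,170),(277,170),(257,191)],.012).round(4).tolist(),onz(s,[(257,149)],.0)[0].round(4))
a,b=onz(s,[(120,153),(42,208)],.0055); print('plug',a.round(4),b.round(4),((a+b)/2).round(4),np.linalg.norm(a-b),np.degrees(np.arctan2(*(a-b)[[1,0]])))
P=onz(s,[(258,171)],.012)[0]
plan(P[0],P[1]-.001,.0245,-5.5,0)
E
```

```text
hole [0.6034 0.2347 0.012 ] edges [[0.5879, 0.2371, 0.012], [0.6184, 0.2341, 0.012], [0.6011, 0.2185, 0.012]] [0.6041 0.2503 0.    ]
plug [0.4942 0.2589 0.0055] [0.4149 0.2193 0.0055] [0.4545 0.2391 0.0055] 0.08874813664182277 26.56252962656135
2 yaw -5.6 d 0.1 tilt [-0. -0. -1.] 
 [[0.6, 0.0, 5.4, 0.0, 0.0, 0.0, 0.0], [0.64, -0.05, 5.33, 0.0, 0.0, -0.1, 0.0]]
```

>>> step_arm:
  steps:
    - [0.7,0,5.4,0,0,0,-0.2]
    - [0.7,0,5.0,0,0,0,-0.1]
    - [0,0,0.4,0,0,0,0]
    - [0,0,0,0,0,0,0]
    - [0,0,0,0,0,0,0]

```text
clock: 9.5
tool_pos: [0.6058, 0.2361, 0.0262]
eef_rot: [0.741, 0.672, 0.002, 0.001]
contact_force: [-0.3, -1.2, -0.0]
opening: 0.498
finger_force: 0.0
```

>>> step_arm:
  steps:
    - [-0.05,0,0.15,0,0,0,0]
    - [0,0,0,0,0,0,0.6]
    - [0,0,0,0,0,0,0.6]
    - [0,0,0,0,0,0,0.6]
    - [0,0,0,0,0,0,0.6]
    - [0,0,0,0,0,0,0.6]
  force: 25

```text
clock: 10.25
tool_pos: [0.6042, 0.2356, 0.0227]
eef_rot: [0.74, 0.672, 0.0, 0.0]
contact_force: [-1.2, -0.6, 6.0]
opening: 0.32
finger_force: 25.0
```

>>> step_arm:
  steps:
    - [0,0,-2,0,0,0,0.6]
    - [0,0,-5,0,0,0,0.6]
    - [0,0,0,0,0,0,0.6]

```text
clock: 10.62
tool_pos: [0.6071, 0.2368, 0.0969]
eef_rot: [0.741, 0.672, 0.004, 0.001]
contact_force: [0.7, 0.2, -1.0]
opening: 0.32
finger_force: 25.0
```

```bash
python3 - <<'E'
from h import *
st();plan(.5017,-.1745,.095,-5.5,0.6)
s=snap('wrist','w6.png')
E
```

```text
10.625 [0.6071 0.2368 0.0969] [0.7405 0.672  0.0042 0.0014] [ 0.7  0.2 -1. ] 0.3196398286451833 24.98218544040128
8 yaw -5.6 d 0.1 tilt [ 0.008  0.004 -1.   ] 
 [[-5.2, -0.8, 0.0, 0.0, 0.0, 0.0, 0.6], [-5.3, -0.8, 0.0, 0.0, 0.0, 0.0, 0.6], [-5.2, -0.8, 0.0, 0.0, 0.0, 0.0, 0.6], [-5.3, -0.8, 0.0, 0.0, 0.0, 0.0, 0.6], [-5.2, -0.8, 0.0, 0.0, 0.0, 0.0, 0.6], [-5.3, -0.8, 0.1, 0.0, 0.0, 0.0, 0.6], [-5.2, -0.9, 0.0, 0.0, 0.0, 0.0, 0.6], [-5.25, -0.81, 0.09, 0.0, 0.0, -0.1, 0.6]]
```

View pics/w6.png

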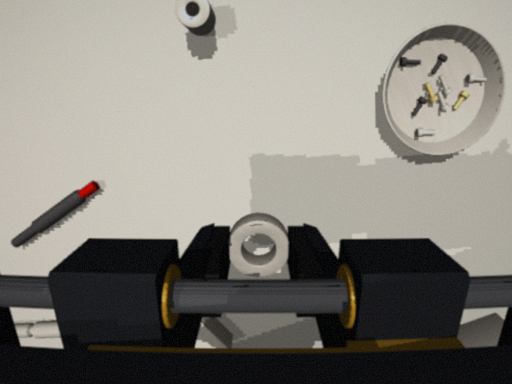

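The small ring is held flat, its hole at (259,242), roughly 3 mm ahead of the TCP along tool x. I'll carry it to the small pocket.

>>> step_arm:
  steps:
    - [-5.2,-0.8,0,0,0,0,0.6]
    - [-5.2,-0.8,0,0,0,0,0.6]
    - [-5.3,-0.8,0,0,0,0,0.6]
    - [-5.3,-0.8,0,0,0,0,0.6]
    - [-5.2,-0.8,0,0,0,0,0.6]
    - [-5.3,-0.8,0,0,0,0,0.6]
    - [-5.3,-0.9,0,0,0,0,0.6]
    - [-5.3,-0.8,0,0,0,0,0.6]

```text
clock: 11.68
tool_pos: [0.4975, -0.1785, 0.0915]
eef_rot: [0.74, 0.672, -0.0, -0.001]
contact_force: [0.1, -0.4, -0.3]
opening: 0.318
finger_force: 25.0
```

>>> step_arm:
  steps:
    - [0,0,1,0,0,0,0.6]
    - [0,0,1,0,0,0,0.6]
    - [0,0,0,0,0,0,0.6]
    - [0,0,0,0,0,0,0.6]
    - [0,0,0,0,0,0,0.6]

```text
clock: 12.3
tool_pos: [0.4991, -0.1763, 0.0724]
eef_rot: [0.74, 0.673, 0.0, 0.0]
contact_force: [1.0, -0.4, -0.7]
opening: 0.318
finger_force: 25.0
```

```bash
python3 - <<'E'
from h import *
st();plan(.5017,-.1760,.039,-5.5,0.6)
yellow(snap('wrist'))
E
```

```text
12.3 [ 0.4991 -0.1763  0.0724] [7.399e-01 6.727e-01 2.000e-04 1.000e-04] [ 1.  -0.4 -0.7] 0.3178836694612208 24.982212662337133
1 yaw -5.5 d -0.0 tilt [ 0.  0. -1.] 
 [[0.06, 0.25, 3.34, 0.0, 0.0, 0.0, 0.6]]
yellow [222   0  81  25] c [ 0.5114 -0.0628  0.013 ] mm [42.4 12.1] ang -5.3
yellow [248  63  29  76] c [ 0.5072 -0.1089  0.013 ] mm [15.4 41.3] ang -5.3
yellow [232 181  59  45] c [ 0.5016 -0.1686  0.013 ] mm [27.3 35.3] ang 78.8
yellow [227 272  63   8] c [ 0.4946 -0.2189  0.013 ] mm [ 5.2 40.5] ang 82.9
yellow [161 279   8  34] c [ 0.4302 -0.2286  0.013 ] mm [26.3  4.4] ang 76.6
yellow [349 279   8  45] c [ 0.5568 -0.245   0.013 ] mm [ 4.4 35.5] ang -3.7
yellow [200 313 118  14] c [ 0.4917 -0.2533  0.013 ] mm [80.2 10.8] ang -5.4
```

>>> step_arm:
  steps:
    - [0.05,0.25,1.5,0,0,0,0.6]
    - [0,0,1.5,0,0,0,0.6]
    - [0,0,0.2,0,0,0,0.6]
    - [0,0,0,0,0,0,0.6]
    - [0,0,0,0,0,0,0.6]

```text
clock: 12.98
tool_pos: [0.5013, -0.1764, 0.0403]
eef_rot: [0.74, 0.672, 0.0, -0.0]
contact_force: [0.6, 2.2, 0.7]
opening: 0.316
finger_force: 25.0
```

>>> step_arm:
  steps:
    - [0,0,0.2,0,0,0,0.6]
    - [0,0,0,0,0,0,0.6]
    - [0,0,0,0,0,0,0.6]

```text
clock: 13.35
tool_pos: [0.5014, -0.1761, 0.0386]
eef_rot: [0.74, 0.672, 0.0, -0.0]
contact_force: [-0.6, 3.8, 6.0]
opening: 0.318
finger_force: 25.0
```

>>> step_arm:
  steps:
    - [0.2,0,-0.2,0,0,0,0.6]
    - [0.1,0,0,0,0,0,0.6]
    - [0,0,0.2,0,0,0,0.6]
    - [0,0,0.1,0,0,0,0.6]
    - [0,0,0,0,0,0,0.6]
    - [0,0,0,0,0,0,0.6]

```text
clock: 14.1
tool_pos: [0.5015, -0.1739, 0.0371]
eef_rot: [0.74, 0.672, -0.0, -0.0]
contact_force: [0.2, 0.3, -0.3]
opening: 0.317
finger_force: 25.0
```

>>> step_arm:
  steps:
    - [0,0,0,0,0,0,0.1]
    - [0,0,0,0,0,0,0.1]
    - [0,0,0,0,0,0,0.1]
    - [0,0,-3,0,0,0,0.1]
    - [0,0,-5,0,0,0,0]
    - [-4,0,-2,0,0,0,0]
    - [0,0,0,0,0,0,0]
    - [0,0,0,0,0,0,0]

```text
clock: 15.1
tool_pos: [0.4973, -0.2131, 0.1368]
eef_rot: [0.74, 0.672, 0.0, -0.001]
contact_force: [0.1, 0.4, -0.5]
opening: 0.496
finger_force: 0.0
```

```bash
python3 - <<'E'
from h import *
st(); s=snap('wrist','w7.png'); yellow(s)
plan(.562,.104,.13,35,-.3)
E
```

```text
15.1 [ 0.4973 -0.2131  0.1368] [ 7.405e-01  6.721e-01  1.000e-04 -5.000e-04] [ 0.1  0.4 -0.5] 0.49628184060783387 0.0
yellow [248  19  22  61] c [ 0.507  -0.1092  0.013 ] mm [15.1 41.8] ang -5.5
yellow [235 113  48  43] c [ 0.5008 -0.1703  0.013 ] mm [36.1 31. ] ang 1.8
yellow [249 129  21  20] c [ 0.5011 -0.1746  0.013 ] mm [15.4 14.8] ang -5.5
yellow [192 184 135  57] c [ 0.4954 -0.2349  0.013 ] mm [108.4  49.4] ang -5.5
yellow [126 278   8  34] c [ 0.3701 -0.3034  0.013 ] mm [36.   5.6] ang 72.7
yellow [384 280   8  45] c [ 0.605  -0.3339  0.013 ] mm [ 6.2 48.4] ang -4.6
6 yaw -5.5 d 40.5 tilt [-0.001  0.001 -1.   ] 
 [[5.4, 0.6, 0.1, 0.0, 0.0, -6.7, -0.3], [5.2, 1.2, 0.1, 0.0, 0.0, -6.8, -0.3], [5.1, 1.8, 0.1, 0.0, 0.0, -6.7, -0.3], [4.8, 2.4, 0.1, 0.0, 0.0, -6.8, -0.3], [4.5, 2.9, 0.1, 0.0, 0.0, -6.7, -0.3], [4.17, 3.43, 0.15, 0.0, 0.0, -6.8, -0.3]]
```

View pics/w7.png

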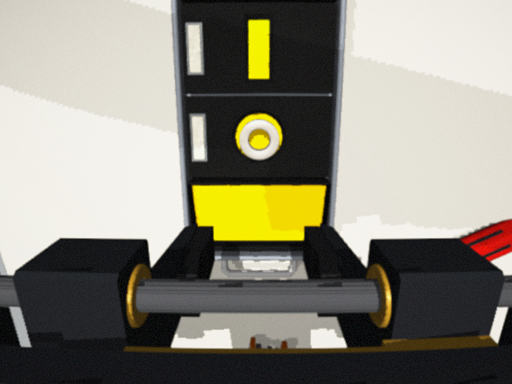

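The small ring lies flat in its pocket at (259,138). The sloped bed spans rows 184 to 241, with the ledge side toward the gripper. Block next.

>>> step_arm:
  steps:
    - [5.4,0.6,0,0,0,-6.7,-0.3]
    - [5.2,1.2,0,0,0,-6.8,-0.3]
    - [5.1,1.8,0,0,0,-6.7,-0.3]
    - [4.8,2.4,0,0,0,-6.8,-0.3]
    - [4.5,2.9,0,0,0,-6.7,-0.3]
    - [4.2,3.4,0.5,0,0,-6.8,-0.3]
    - [0,0,0,0,0,0,-0.3]
    - [0,0,0,0,0,0,-0.3]

```text
clock: 16.15
tool_pos: [0.5611, 0.103, 0.1313]
eef_rot: [0.462, 0.887, -0.001, -0.001]
contact_force: [-0.3, -0.8, -0.4]
opening: 0.651
finger_force: 0.0
```

>>> step_arm:
  steps:
    - [0,0,0,0,0,0,-0.3]
    - [0,0,0,0,0,0,-0.3]

```text
clock: 16.4
tool_pos: [0.5621, 0.1014, 0.1321]
eef_rot: [0.463, 0.886, -0.0, 0.0]
contact_force: [-0.6, 0.5, -0.0]
opening: 0.65
finger_force: 0.0
```

```bash
python3 - <<'E'
from h import *
st(); s=snap('wrist','w8.png')
E
```

```text
16.4 [0.5621 0.1014 0.1321] [ 4.629e-01  8.864e-01 -4.000e-04  0.000e+00] [-0.6  0.5 -0. ] 0.6499317049342886 0.0
```

View pics/w8.png

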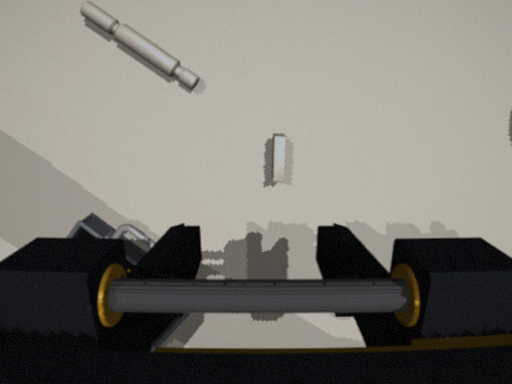

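The block's top face spans about (274–286, 136–182), centred at (279.5,159), and its length is nearly in line with tool x.

```bash
python3 - <<'E'
from h import *
s=snap('wrist'); g=cv2.cvtColor(np.asarray(s['pixels']),cv2.COLOR_RGB2GRAY)
m=(g[125:195,255:300]>195).astype(np.uint8); n,l,t,c=cv2.connectedComponentsWithStats(m); i=1+t[1:,4].argmax()
p=(np.argwhere(l==i)[:,::-1]+[255,125]).astype(np.float32); rc=cv2.minAreaRect(p); print(rc,t[i])
Q=onz(s,[rc[0],(279.5,159),(280,136.5),(279.3,181.5)],.02); print(Q.round(4)); B=onz(s,cv2.boxPoints(rc),.02); print(np.linalg.norm(np.diff(B,axis=0),axis=1)); d=B[1:]-B[:-1]; print(np.degrees(np.arctan2(d[:,1],d[:,0])), np.degrees(np.arctan2(*(Q[2]-Q[3])[[1,0]])))
plan(Q[1,0],Q[1,1],.026,35,-.3)
E
```

```text
Traceback (most recent call last):
ValueError: attempt to get argmax of an empty sequence
```

```bash
python3 - <<'E'
from h import *
s=snap('wrist'); g=cv2.cvtColor(np.asarray(s['pixels']),cv2.COLOR_RGB2GRAY)
print(g[130:190:6,268:292])
Q=onz(s,[(279.5,159),(280,136.5),(279.3,181.5),(274,159),(286,159)],.02); print(Q.round(4),np.linalg.norm(Q[1]-Q[2]),np.linalg.norm(Q[3]-Q[4]), np.degrees(np.arctan2(*(Q[1]-Q[2])[[1,0]])))
plan(Q[0,0],Q[0,1],.026,35,-.3)
E
```

```text
[[181 177 184 184 182 183 182 180 179 179 181 181 181 183 181 180 182 181
  181 178 182 183 182 182]
 [185 184 180 167 119  93 112 123 125 127 126 133 126 123 121 123 140 152
  167 178 176 182 180 181]
 [104 104 106  97  87 118 170 184 187 186 187 185 192 190 192 186 177 163
  157 156 156 161 169 177]
 [108 105 107  98  84 117 169 187 188 190 187 189 191 191 190 186 177 162
  155 155 157 157 154 156]
 [103 110 101  95  86 132 168 187 187 186 187 190 189 190 187 183 174 153
  152 152 156 156 158 158]
 [106 105 104  96  93 149 176 181 185 186 189 187 184 188 186 178 157 148
  156 157 154 157 155 159]
 [107 104  98  79 101 162 177 181 186 187 184 184 184 185 181 172 155 153
  158 157 156 158 155 160]
 [104 101  96  72 101 160 180 176 177 179 180 178 179 173 174 164 152 154
  153 155 156 156 159 171]
 [107 103 103  93 113 157 170 171 170 169 167 167 167 170 170 160 146 147
  156 158 156 156 161 168]
 [105 113 105 103 107 104 107 137 171 181 181 175 172 167 174 179 172 158
  158 156 157 161 165 168]]
[[0.561  0.1313 0.02  ]
 [0.5514 0.1452 0.02  ]
 [0.5712 0.117  0.02  ]
 [0.5576 0.1289 0.02  ]
 [0.5651 0.1341 0.02  ]] 0.03444670887237354 0.009056262794331638 125.06309138394923
3 yaw 34.9 d 0.1 tilt [ 0. -0. -1.] 
 [[0.8, 0.5, 3.5, 0.0, 0.0, 0.0, -0.3], [0.8, 0.5, 3.6, 0.0, 0.0, 0.0, -0.3], [0.87, 0.57, 3.53, 0.0, 0.0, -0.1, -0.3]]
```

>>> step_arm:
  steps:
    - [0.8,0.5,3.5,0,0,0,-0.3]
    - [0.8,0.5,3.6,0,0,0,0]
    - [0.9,0.6,2.5,0,0,0,0.2]
    - [0,0,1.0,0,0,0,0.3]
    - [0,0,0,0,0,0,0.3]
    - [0,0,0,0,0,0,0.3]

```text
clock: 17.3
tool_pos: [0.5619, 0.1318, 0.0272]
eef_rot: [0.463, 0.887, 0.0, 0.001]
contact_force: [-0.7, 0.2, -0.1]
opening: 0.353
finger_force: 0.0
```

>>> step_arm:
  steps:
    - [0,-0.05,0.1,0,0,0,0.3]
    - [0,0,0,0,0,0,1]
    - [0,0,0,0,0,0,1]
    - [0,0,0,0,0,0,1]
    - [0,0,0,0,0,0,1]
    - [0,0,0,0,0,0,1]
  force: 25

```text
clock: 18.05
tool_pos: [0.5608, 0.1321, 0.0254]
eef_rot: [0.462, 0.887, 0.0, 0.0]
contact_force: [-1.1, 0.2, 3.0]
opening: 0.098
finger_force: 25.0
```

>>> step_arm:
  steps:
    - [0,0,-2,0,0,0,1]
    - [0,0,-5,0,0,0,1]
    - [0,0,0,0,0,0,1]

```text
clock: 18.42
tool_pos: [0.5632, 0.133, 0.0994]
eef_rot: [0.462, 0.887, 0.003, 0.003]
contact_force: [0.3, 0.8, -0.9]
opening: 0.1
finger_force: 25.0
```

```bash
python3 - <<'E'
from h import *
st();plan(.5074,-.108,.075,-5.5,1)
E
```

```text
18.425 [0.5632 0.133  0.0994] [0.4622 0.8868 0.0029 0.0026] [ 0.3  0.8 -0.9] 0.09994303065553992 24.99909996986389
5 yaw 34.9 d -40.4 tilt [ 0.007  0.003 -1.   ] 
 [[-3.3, -3.7, 0.5, 0.0, 0.0, 8.1, 1.0], [-3.8, -3.2, 0.5, 0.0, 0.0, 8.1, 1.0], [-4.2, -2.6, 0.5, 0.0, 0.0, 8.1, 1.0], [-4.5, -2.0, 0.5, 0.0, 0.0, 8.1, 1.0], [-4.78, -1.27, 0.44, 0.0, 0.0, 8.0, 1.0]]
```

>>> step_arm:
  steps:
    - [-3.3,-3.7,0,0,0,8.1,1]
    - [-3.8,-3.2,0,0,0,8.1,1]
    - [-4.2,-2.6,0.5,0,0,8.1,1]
    - [-4.5,-2.0,0.5,0,0,8.1,1]
    - [-4.8,-1.3,1.0,0,0,8,1]
    - [0,0,0,0,0,0,1]
    - [0,0,0,0,0,0,1]
    - [0,0,0,0,0,0,1]

```text
clock: 19.42
tool_pos: [0.5053, -0.1071, 0.0754]
eef_rot: [0.739, 0.674, 0.001, -0.0]
contact_force: [0.7, -0.4, -0.1]
opening: 0.1
finger_force: 25.0
```

```bash
python3 - <<'E'
from h import *
st();plan(.5074,-.108,.041,-5.5,1); yellow(snap('wrist'))
E
```

```text
19.425 [ 0.5053 -0.1071  0.0754] [ 7.388e-01  6.740e-01  8.000e-04 -3.000e-04] [ 0.7 -0.4 -0.1] 0.09980499720302335 24.99918133020401
1 yaw -5.3 d -0.2 tilt [ 0.001  0.001 -1.   ] 
 [[-0.07, 0.22, 3.44, 0.0, 0.0, 0.2, 1.0]]
yellow [221  67  84  67] c [ 0.5137 -0.0391  0.013 ] mm [36.3 46.7] ang 81.7
yellow [242  94  41  42] c [ 0.5125 -0.0475  0.013 ] mm [22.8 23.3] ang -5.1
yellow [249 184  27  43] c [ 0.5077 -0.1023  0.013 ] mm [15.9 27.5] ang -5.2
yellow [307 276   6  41] c [ 0.5343 -0.1705  0.013 ] mm [ 3.4 31.9] ang -5.6
```

>>> step_arm:
  steps:
    - [-0.1,0.2,1.5,0,0,0,1]
    - [0,0,1.5,0,0,0,1]
    - [0,0,0.3,0,0,0,1]
    - [0,0,0,0,0,0,1]
    - [0,0,0,0,0,0,1]

```text
clock: 20.1
tool_pos: [0.5067, -0.1103, 0.0423]
eef_rot: [0.74, 0.673, 0.0, 0.0]
contact_force: [0.0, -0.5, -0.5]
opening: 0.098
finger_force: 25.0
```

>>> step_arm:
  steps:
    - [0.2,0.05,0.1,0,0,0,1]
    - [0,0,0.1,0,0,0,1]
    - [0,0,0.1,0,0,0,1]
    - [0,0,0,0,0,0,1]
    - [0,0,0,0,0,0,1]

```text
clock: 20.72
tool_pos: [0.5072, -0.1084, 0.0392]
eef_rot: [0.74, 0.673, 0.0, 0.0]
contact_force: [0.3, 0.4, -0.1]
opening: 0.098
finger_force: 25.0
```

>>> step_arm:
  steps:
    - [0,0,0,0,0,0,0.6]
    - [0,0,0,0,0,0,0.6]
    - [0,0,-3,0,0,0,0.5]
    - [0,0,-5,0,0,0,0.3]
    - [-4,0,-2,0,0,0,0]
    - [0,0,0,0,0,0,0]
    - [0,0,0,0,0,0,0]

```text
clock: 21.6
tool_pos: [0.5031, -0.1476, 0.1389]
eef_rot: [0.74, 0.673, 0.0, -0.0]
contact_force: [-0.5, 0.3, 0.0]
opening: 0.502
finger_force: 0.0
```

```bash
python3 - <<'E'
from h import *
s=st(); print(np.round(s['q'],2)); w=snap('wrist','w9.png'); yellow(w)
plan(.454,.238,.13,-63,-.2); plan(.454,.238,.13,-63+90,-.2)
E
```

```text
21.6 [ 0.5031 -0.1476  0.1389] [ 7.399e-01  6.727e-01  1.000e-04 -4.000e-04] [-0.5  0.3  0. ] 0.5015631253681762 0.0
[ 0.28  0.74 -0.13  1.97  0.21  0.44 -0.11]
yellow [227  17  66  70] c [ 0.5132 -0.0452  0.013 ] mm [47.1 48.7] ang -5.3
yellow [243  39  32  32] c [ 0.5123 -0.0472  0.013 ] mm [22.7 21.9] ang -5.4
yellow [249 111  21  54] c [ 0.5069 -0.1085  0.013 ] mm [15.4 41.5] ang -5.4
yellow [237 195  45  31] c [ 0.5011 -0.1676  0.013 ] mm [36.2 25.3] ang -0.8
yellow [250 212  20  15] c [ 0.5012 -0.1765  0.013 ] mm [13.  14.8] ang 59.2
yellow [210 261  98  19] c [ 0.4957 -0.2242  0.013 ] mm [18. 85.] ang 82.0
yellow [383 273   9  47] c [ 0.6116 -0.2631  0.013 ] mm [ 6.  50.5] ang -1.8
8 yaw -5.4 d -57.6 tilt [-0.001  0.001 -1.   ] 
 [[4.7, -1.1, 0.1, 0.0, 0.0, 7.2, -0.2], [4.6, -1.6, 0.1, 0.0, 0.0, 7.2, -0.2], [4.3, -2.2, 0.1, 0.0, 0.0, 7.2, -0.2], [4.0, -2.7, 0.1, 0.0, 0.0, 7.2, -0.2], [3.6, -3.2, 0.1, 0.0, 0.0, 7.2, -0.2], [3.2, -3.7, 0.1, 0.0, 0.0, 7.2, -0.2], [2.8, -4.0, 0.1, 0.0, 0.0, 7.2, -0.2], [2.17, -4.35, 0.16, 0.0, 0.0, 7.2, -0.2]]
8 yaw -5.4 d 32.4 tilt [-0.001  0.001 -1.   ] 
 [[4.7, -1.1, 0.1, 0.0, 0.0, -4.0, -0.2], [4.8, -0.7, 0.1, 0.0, 0.0, -4.1, -0.2], [4.8, -0.4, 0.1, 0.0, 0.0, -4.0, -0.2], [4.9, 0.0, 0.1, 0.0, 0.0, -4.1, -0.2], [4.8, 0.3, 0.1, 0.0, 0.0, -4.0, -0.2], [4.8, 0.6, 0.1, 0.0, 0.0, -4.1, -0.2], [4.8, 1.0, 0.1, 0.0, 0.0, -4.0, -0.2], [4.68, 1.33, 0.16, 0.0, 0.0, -4.1, -0.2]]
```

View pics/w9.png

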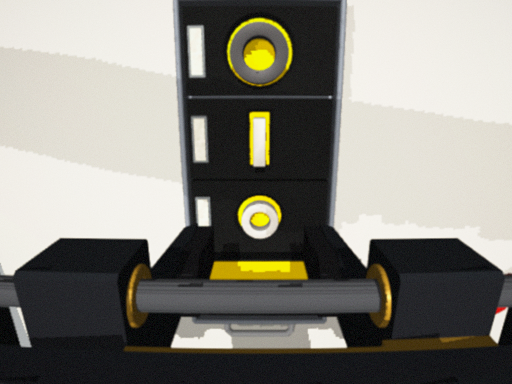

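The block stands upright in its slot at (260,140), and both rings are still seated. Now the red plug.

>>> step_arm:
  steps:
    - [4.7,-1.1,0,0,0,7.2,-0.2]
    - [4.6,-1.6,0,0,0,7.2,-0.2]
    - [4.3,-2.2,0,0,0,7.2,-0.2]
    - [4.0,-2.7,0,0,0,7.2,-0.2]
    - [3.6,-3.2,0,0,0,7.2,-0.2]
    - [3.2,-3.7,0,0,0,7.2,-0.2]
    - [2.8,-4.0,0,0,0,7.2,-0.2]
    - [0,-4.4,0.5,0,0,7.2,-0.2]

```text
clock: 22.65
tool_pos: [0.4362, 0.2289, 0.1335]
eef_rot: [0.972, 0.233, 0.001, -0.0]
contact_force: [-0.9, -0.0, -1.1]
opening: 0.597
finger_force: 0.0
```

>>> step_arm:
  steps:
    - [0,0,0,0,0,0,-0.2]
    - [0,0,0,0,0,0,-0.2]
    - [0,0,0,0,0,0,-0.2]

```text
clock: 23.02
tool_pos: [0.437, 0.2238, 0.1341]
eef_rot: [0.973, 0.232, 0.0, 0.0]
contact_force: [0.2, -1.1, -0.0]
opening: 0.597
finger_force: 0.0
```

```bash
python3 - <<'E'
from h import *
st(); s=snap('wrist','w10.png')
E
```

```text
23.025 [0.437  0.2238 0.1341] [9.726e-01 2.324e-01 0.000e+00 4.000e-04] [ 0.2 -1.1 -0. ] 0.5973062856735173 0.0
```

View pics/w10.png

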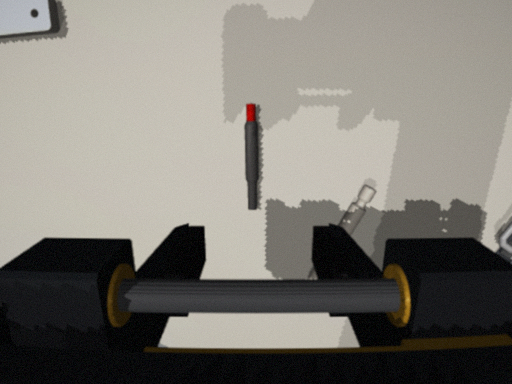

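The red plug runs from its red tip at (251,103) to its tail at (253,209). The bright plug, at (340,230), is well clear of the fingers' path.

```bash
python3 - <<'E'
from h import *
s=snap('wrist'); Q=onz(s,[(251,103),(253,209),(245,150),(258,150)],.0055); a,b=Q[:2]; M=(a+b)/2; ang=np.degrees(np.arctan2(*(a-b)[[1,0]]))
print(Q.round(4),M.round(4),np.linalg.norm(a-b),np.linalg.norm(Q[2]-Q[3]),ang)
plan(M[0],M[1],.021,ang+90,.2)
E
```

```text
[[0.4925 0.2585 0.0055]
 [0.4159 0.2183 0.0055]
 [0.4576 0.2464 0.0055]
 [0.4623 0.2371 0.0055]] [0.4542 0.2384 0.0055] 0.08650223442181436 0.010397250152390342 27.71970131015593
3 yaw -63.1 d 0.9 tilt [ 0. -0. -1.] 
 [[0.7, -0.2, 3.8, 0.0, 0.0, -0.3, 0.2], [0.7, -0.2, 3.8, 0.0, 0.0, -0.3, 0.2], [0.78, -0.11, 3.73, 0.0, 0.0, -0.3, 0.2]]
```

>>> step_arm:
  steps:
    - [0.7,-0.2,3.8,0,0,-0.3,0.2]
    - [0.7,-0.2,3.8,0,0,-0.3,0.3]
    - [0.8,-0.1,3.0,0,0,-0.3,0.3]
    - [0,0,0.7,0,0,0,0.3]
    - [0,0,0,0,0,0,0.3]
    - [0,0,0,0,0,0,0.3]

```text
clock: 23.88
tool_pos: [0.4542, 0.2394, 0.0223]
eef_rot: [0.971, 0.241, 0.001, -0.0]
contact_force: [-0.4, -0.8, -0.5]
opening: 0.35
finger_force: 0.0
```

>>> step_arm:
  steps:
    - [0,0,0.1,0,0,0,0.4]
    - [0,0,0,0,0,0,1]
    - [0,0,0,0,0,0,1]
    - [0,0,0,0,0,0,1]
    - [0,0,0,0,0,0,1]
    - [0,0,0,0,0,0,1]
  force: 20

```text
clock: 24.62
tool_pos: [0.4539, 0.2397, 0.0205]
eef_rot: [0.971, 0.241, 0.0, -0.0]
contact_force: [-0.3, 0.1, 5.1]
opening: 0.11
finger_force: 20.0
```

>>> step_arm:
  steps:
    - [0,0,-2,0,0,0,1]
    - [0,0,-5,0,0,0,1]
    - [0,0,0,0,0,0,1]
    - [0,0,0,0,0,0,1]

```text
clock: 25.12
tool_pos: [0.4534, 0.2397, 0.0898]
eef_rot: [0.971, 0.241, -0.0, -0.0]
contact_force: [-0.3, 0.1, 0.2]
opening: 0.113
finger_force: 20.0
```

```bash
python3 - <<'E'
from h import *
s=st(); print(np.round(s['q'],2)); w=snap('wrist','w11.png')
plan(.4955,-.239,.10,84.5,1)
E
```

```text
25.125 [0.4534 0.2397 0.0898] [ 9.705e-01  2.410e-01 -3.000e-04 -0.000e+00] [-0.3  0.1  0.2] 0.11325834483825817 19.99984720721841
[-0.68  0.84  0.17  2.04 -0.44  0.3  -1.23]
9 yaw -62.1 d -33.4 tilt [-0.002 -0.001 -1.   ] 
 [[-2.1, 4.9, -0.1, 0.0, 0.0, 3.7, 1.0], [-1.7, 5.0, -0.1, 0.0, 0.0, 3.7, 1.0], [-1.4, 5.2, -0.1, 0.0, 0.0, 3.7, 1.0], [-1.1, 5.2, -0.1, 0.0, 0.0, 3.7, 1.0], [-0.7, 5.3, -0.1, 0.0, 0.0, 3.7, 1.0], [-0.4, 5.3, -0.1, 0.0, 0.0, 3.7, 1.0], [-0.1, 5.4, -0.2, 0.0, 0.0, 3.7, 1.0], [0.3, 5.3, -0.1, 0.0, 0.0, 3.7, 1.0], [0.61, 5.32, -0.17, 0.0, 0.0, 3.8, 1.0]]
```

View pics/w11.png

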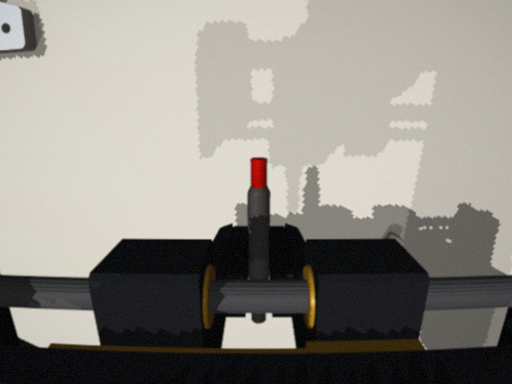

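The plug is held level across its middle, red end forward at (259,172). That is also more pictures than the 14 allowed (I count 15), so I'll check numerically from here.

>>> step_arm:
  steps:
    - [-2.1,4.9,0,0,0,3.7,1]
    - [-1.7,5.0,0,0,0,3.7,1]
    - [-1.4,5.2,0,0,0,3.7,1]
    - [-1.1,5.2,0,0,0,3.7,1]
    - [-0.7,5.3,0,0,0,3.7,1]
    - [-0.4,5.3,0,0,0,3.7,1]
    - [-0.1,5.4,0,0,0,3.7,1]
    - [0.3,5.3,0,0,0,3.7,1]

```text
clock: 26.18
tool_pos: [0.4907, -0.1871, 0.0887]
eef_rot: [1.0, -0.016, -0.001, -0.001]
contact_force: [0.5, -0.3, -0.2]
opening: 0.116
finger_force: 20.0
```

>>> step_arm:
  steps:
    - [0.6,5.3,0,0,0,3.8,1]
    - [0,0,0,0,0,0,1]
    - [0,0,0,0,0,0,1]
    - [0,0,0,0,0,0,1]

```text
clock: 26.68
tool_pos: [0.4957, -0.2365, 0.0894]
eef_rot: [0.999, -0.047, -0.001, -0.001]
contact_force: [-0.5, 0.5, -0.1]
opening: 0.113
finger_force: 20.0
```

```bash
python3 - <<'E'
from h import *
st(); plan(.4958,-.238,.045,84.5,1)
s=snap('wrist'); b=cv2.cvtColor(np.asarray(s['pixels']),cv2.COLOR_RGB2HSV)
m=((b[...,0]<8)|(b[...,0]>172))&(b[...,1]>150)&(b[...,2]>60); p=np.argwhere(m[130:230,200:320])+[130,200]; print('red',p.mean(0)[::-1],p.min(0),p.max(0),len(p))
E
```

```text
26.675 [ 0.4957 -0.2365  0.0894] [ 9.989e-01 -4.700e-02 -8.000e-04 -1.100e-03] [-0.5  0.5 -0.1] 0.11294350460590809 19.999840781092644
1 yaw -95.4 d -0.1 tilt [-0.002  0.002 -1.   ] 
 [[0.02, 0.15, 4.44, 0.0, 0.0, 0.1, 1.0]]
red [258.15898618 172.35714286] [158 251] [187 265] 434
```

>>> step_arm:
  steps:
    - [0,0.1,2.0,0,0,0,1]
    - [0,0,1.5,0,0,0,1]
    - [0,0,0.9,0,0,0,1]
    - [0,0,0,0,0,0,1]
    - [0,0,0,0,0,0,1]
    - [0,0,0,0,0,0,1]

```text
clock: 27.48
tool_pos: [0.4962, -0.2399, 0.0467]
eef_rot: [0.999, -0.048, 0.0, 0.0]
contact_force: [-0.1, -0.6, -0.0]
opening: 0.111
finger_force: 20.0
```

>>> step_arm:
  steps:
    - [0,-0.15,0.2,0,0,0,1]
    - [0,0,0.2,0,0,0,1]
    - [0,0,0,0,0,0,1]
    - [0,0,0,0,0,0,1]

```text
clock: 27.98
tool_pos: [0.496, -0.2383, 0.0422]
eef_rot: [0.999, -0.048, 0.0, -0.0]
contact_force: [-0.0, 0.3, -0.8]
opening: 0.113
finger_force: 20.0
```

>>> step_arm:
  steps:
    - [0,0,0.1,0,0,0,1]
    - [0,0,0,0,0,0,1]
    - [0,0,0,0,0,0,0.6]
    - [0,0,0,0,0,0,0.6]
    - [0,0,0,0,0,0,0.6]
    - [0,0,-3,0,0,0,0.6]
    - [0,0,-5,0,0,0,0.6]
    - [0,0,-5,0,0,0,0.6]

```text
clock: 28.98
tool_pos: [0.4957, -0.238, 0.1724]
eef_rot: [0.999, -0.048, -0.0, -0.0]
contact_force: [1.0, -0.4, -0.1]
opening: 0.201
finger_force: 0.0
```

>>> step_arm:
  steps:
    - [-5,0,0,0,0,0,0.6]
    - [-5,0,0,0,0,0,0.6]
    - [0,0,0,0,0,0,0.6]
    - [0,0,0,0,0,0,0.6]
    - [0,0,0,0,0,0,0.6]
    - [0,0,0,0,0,0,0.6]

```text
clock: 29.72
tool_pos: [0.3975, -0.2286, 0.171]
eef_rot: [0.999, -0.048, 0.0, 0.0]
contact_force: [-0.5, 0.3, -1.3]
opening: 0.202
finger_force: 0.0
```

```bash
python3 - <<'E'
from h import *
st(); s=snap('wrist'); a=np.asarray(s['pixels']); b=cv2.cvtColor(a,cv2.COLOR_RGB2HSV)
m=((b[...,0]<8)|(b[...,0]>172))&(b[...,1]>150)&(b[...,2]>60)
n,l,t,c=cv2.connectedComponentsWithStats(m.astype(np.uint8))
for i in range(1,n):
    if t[i,4]>30: print('red',t[i],c[i].round(1),onz(s,[c[i]],.018)[0].round(4))
yellow(s,.018,200)
g=cv2.cvtColor(a,cv2.COLOR_RGB2GRAY)
for v in range(20,230,15): print(v,''.join('%4d'%x for x in g[v,120:400:8]))
E
```

```text
29.725 [ 0.3975 -0.2286  0.171 ] [ 9.989e-01 -4.780e-02  4.000e-04  1.000e-04] [-0.5  0.3 -1.3] 0.20196538424214547 0.0
red [279   6   9  17 137] [283.4  14.2] [ 0.5297 -0.2612  0.018 ]
yellow [220   0  68 127] c [ 0.4944 -0.2337  0.018 ] mm [53.3 99.9] ang -95.5
yellow [160  41  43  46] c [ 0.5002 -0.1742  0.018 ] mm [34.9 35.2] ang -54.2
yellow [173  53  17  19] c [ 0.5012 -0.1741  0.018 ] mm [13.3 14.2] ang -96.2
yellow [27 55 17 26] c [ 0.5122 -0.0473  0.018 ] mm [20.8 14.7] ang -13.9
yellow [84 55 48 21] c [ 0.5061 -0.1119  0.018 ] mm [40.1 15.9] ang -95.1
20   25  28  30  25  25  28  25  18  25  24  25  31  15 201 199 200 199 197 199 201  66  12  71 110 124 219 240 240 223 223 222 222 238 239 237
35   21  25  26  17  27  23  21  26  25  26  24  28  20 202 202 201 198 199 199 199  87  41  72 102 121 187 116 220 225 223 217 223 239 240 240
50   22  24  24  25  22  13 224 219 241 219  19  31  20 201 203 203 199 205 214 212  86  39  69 101 124 195 121 228 225 225 225 225 240 240 239
65   82  91  26  20  20  60 227 132 216 239  95  26  26 201 203 202 201 203 201 205  97  33  56 115 
[... 791 characters left out ...]
 229 243 244 244 243 243 244 243 244 244 244 243 243 244 244 244 244 243 169 168 169 169 165 166 166 168 166 168 166 164
170  226 227 229 226 227 234 243 243 243 242 243 243 244 244 244 244 244 244 243 242 243 243 243 168 170 164 168 166 163 169 165 168 168 168 165
185  227 227 229 227 229 233 244 244 242 244 243 242 243 245 243 243 244 244 244 243 245 243 243 169 171 168 165 169 170 168 167 167 165 163 166
200  226 226 227 226 225 244 244 243 243 243 243 244 244 243 243 244 243 244 243 243 243 244 242 244 244 244 242 244 243 243 244 243 244 242 242
215  227 223 227 228 227 243 244 243 243 243 243 243 244 243 243 243 242 243 244 243 243 242 243 243 244 244 243 243 243 244 243 243 243 243 242
```

```bash
python3 - <<'E'
from h import *
st(); print(r.finish_job())
E
```

```text
29.775 [ 0.3973 -0.2286  0.171 ] [ 9.989e-01 -4.790e-02  2.000e-04  1.000e-04] [-0.2  0.4 -0.7] 0.20224148211146378 0.0
the job is handed in; nothing more can be done
None
```

I handed in the job at 29.8 s with both rings, the block and the red-ended plug placed in their inserts and the look-alikes untouched as far as I could tell; no verdict came back, the plug's final rest was checked only by pixel measurement, and I viewed 15 pictures, one over the limit of 14.

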